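# Dock the mixer battery behind the splash flap

### The job

Put the hand mixer's rectangular battery pack into the charging dock: push it down through the spring splash flap, find the floating cradle by feel, and press the pack all the way down until the cradle stops, then take the hand out so that the flap swings fully shut over it. Be gentle: keep every push on the dock or the pack under 40 N, and leave the other things on the counter where they are.

Things in the scene. Friction and masses are not known exactly. Their poses are not given: they have to be found in the camera images.
- battery_center (a point): Rectangular black plastic battery pack with thin grey band and brass strips, 30 (its x) x 44 (its y) x 80 mm high, about 0.4 kg, standing upright and loose on the counter. The point is its centre, 40 mm above its underside; z up. Half a turn about z makes no difference.
- dock: Charging dock fixed to the counter: a steel well open upwards, closed by the flap; walls 10 mm thick, rim 148 mm above the counter. A grey plastic block, 152 mm high, stands along its +x side (dock x +30 to +90 mm). 190 mm long in y. Origin: on the counter under the centre of the well's mouth; z up.
- mouth (a point): Centre of the well's mouth, 147 mm above the counter, on the flap's upper face; axes as the dock's. The mouth is 48 mm (x -24 to +24) by 170 mm (y -85 to +85). Pack and fingers go straight down through it. The last stretch is too deep for most gripper bodies: let go of the pack once it is in the pocket, close the fingers, push on its top.
- cradle_mid (a point): Middle position of the black cradle hidden in the well: dock x -3, y 0, 60 mm up, level with its upper face while raised (as at the start); axes as the dock's, point fixed to the dock. Pocket in that face: 36 (x) x 47.5 mm (y), 16 mm deep, small bevel. Its true centre lies up to 9 mm from this point along +y or -y, differently each time, not measured; it cannot be pushed sideways.
- home (a point): Where the pack's centre is when home (y as the pocket's): dock x -3, 56 mm above the counter, pack's top at 96 mm. The cradle gives way downwards under about 9 N (friction, no spring back) and goes down 28 mm to a hard stop. A pack standing on the cradle's face, not in the pocket, ends 16 mm too high. The flap shuts only over a pack that is home.
- flap (a joint): The flap: aluminium plate 45 x 168 x 3 mm, lying level in the mouth. Hinged along dock y on the mouth's +x edge (dock x 24, 145 mm up), it opens down into the well: 0 = shut, up to 1.5 rad. A spring shuts it (0.03 N m shut, 0.07 N m open: 1 to 3 N on the pack); while pack or fingers are in the way it leans on their +x side at about 1.3 rad.
- jar: bystander: glass jar, 54 mm across, 85 mm high, loose; origin at the centre of its underside
- sauce_cup: bystander: small steel cup, 64 mm across, 55 mm high, loose; origin at the centre of its underside
- squeeze: bystander: white squeeze bottle, 56 mm across, 170 mm high, loose; origin at the centre of its underside
- weight: bystander: steel scale weight, 44 mm across, 46 mm high, loose; origin at the centre of its underside
- pan: bystander: steel pan 176 x 108 x 65 mm, loose; origin at the centre of its underside
- brush: bystander: brush lying along its x, loose
- spatula: bystander: spatula lying along its x, loose
Things that resemble listed ones, but are neither listed nor needed, are in the scene too. Leave any yellow look-alike of the dock alone.

How it is judged:
By the outcome, as a careful person would: the job done as asked, in the order asked, and still so for the second after the job is handed in, with the robot touching nothing.
It also fails if it takes over 62 s, if anything falls off the work surface, if the arm or the gripper's body presses on something with over 40 N, if the wrist force passes 120 N, or if a joint passes its speed limit or range.

### The arm

A 6-joint arm with a two-finger parallel gripper is mounted at the origin on the work surface. World frame = base frame: x ahead of the robot, y to its left, z up, the work surface at z = 0. Lengths are in m, angles in rad, forces in N, time in s.
With the tool pointing down it reaches from about 0.35 to 0.85 m from the base axis. Payload 8.1 kg.
Tool frame: the origin (TCP) lies on the centre line of the jaws, within the pads' length; the fingertips stand robot.tip_reach ahead of it and the grasp point (between the pads) lies 5 mm behind it (robot.tip_reach is the distance from the TCP to the fingertips, in m); z points along the fingers, y is the direction in which the jaws open and shut (so a half turn about z gives the same grasp; the last joint's range is limited). The gripper opens to 93 mm and grips with 3 to 60 N. Pads are 15 mm wide; open, the fingers measure 128 mm over their backs; the gripper's body (75 mm by 188 mm) begins 65 mm behind the grasp point.
Start: joints at [-1.33, 0.13, 1.488, -0, 1.523, -0.085], TCP at [0.192, -0.568, 0.233] pointing down, gripper open.
Joint ranges: [-2.96, 2.96], [-0.89, 2.26], [0.02, 2.5], [-1.34, 4.48], [0, 2.73], [-2.66, 2.66]. Speed limits (rad/s): [2.39, 2.39, 2.79, 3.14, 3.14, 3.14].

### API

Orientations are given as a rotation vector (axis times angle).
In Python, from plant import sensors, read_camera, robot gives the robot as it stands.
- The arm moves only by the tool play_rows, never from a script. Its argument "series" is a list that holds one entry, the list of rows, each a list of 5 numbers: the closure, from -1 (fully open) to 1 (shut), then the shift along the world's x, y, z in m, then the turn about the world's z in rad. A call has 1 to 8 rows; each row is the pose to reach, as a shift and turn from the pose commanded when the call began; what a row does not reach only later rows make up. A row lasts 1/10 s, in which the tool goes at most 50 mm and 8.59 degrees, less where a joint would pass 70% of its speed; a pose out of reach is approached as far as the arm can. A call with a gripper value outside its range is refused whole. The fingers move at their own pace and stop on an object; "force" is the grip in N (left out, the last holds). Time passes only in rows, so rows that repeat a pose let the fingers close. It gives the time, the measured TCP pose, the force and the opening at its end, in the units of the state.
- sensors.read_state(): the state, without advancing time (a new reading comes with each control period).
- read_camera(name): name is "scene" or "top" or "wrist"; returns a dict with "color" (400x640x3 uint8, red, green, blue), "range_z" (400x640 float32, m along the optical axis (not along the pixel's ray), 0 where there is no reading), "intrinsics" (3x3 intrinsics, pixels), "D" ([k1, k2, p1, p2, k3] as OpenCV has them; the pictures are not rectified), "rvec" (rotation vector, rad) and "tvec" (3), from world to camera coordinates, as OpenCV has them. Camera axes: x right, y down, z forward; pixel columns grow to the right and rows downward; lengths in m; the calibration is good to about 2 mm. A picture is of the moment at which its call begins.
- robot.close_job(): hands the job in, once; it reports no verdict.
The state is a dict: "t": time; "q": joint angles; "dq": joint speeds; "joint_torque": joint torques, N m; "tool_pos": TCP position; "orientation": TCP orientation; "force": force on the tool from outside, world axes, zero at the start; "wrist_torque": the same for the moment, N m; "opening": finger opening in m.
Only numpy, scipy, OpenCV 4.12 (cv2) and the standard library are available. Lean on these libraries where they do the work, as an engineer would, in place of code of your own. Each camera call takes 0.05 s, during which the arm holds its last target.

## Working session

There is one attempt and no reset: what is moved stays moved. The work goes in short steps, Python scripts to look and compute and a tool call to move; the robot and the scene stay as the last step left them, time stands still between calls to the robot, and variables do not carry over. Pictures are saved under pics/ and viewed, and the job is handed in when it is done.

Besides the shell and the picture viewer there is one more tool, called after "Emit:" by a JSON object that holds its "method" and its "body", one argument or row to a line. play_rows: Moves the arm, as the interface text tells. Its arguments: {"type":"object","properties":{"series":{"type":"array","items":{"type":"array","items":{"type":"array","items":{"type":"number"}}}},"force":{"type":"number"}},"required":["series"]}

```bash
ls; mkdir -p pics
cat > h.py <<'E'
import numpy as np,cv2
from plant import sensors, read_camera, robot
def shot(n,f):
    c=read_camera(n); cv2.imwrite('pics/'+f+'.png',c['color'][...,::-1]); np.savez('pics/'+f+'.npz',**c); return c
def load(f): return dict(np.load('pics/'+f+'.npz'))
def world(c,uv,z=None):
    "uv Nx2 -> world, by depth or on plane z"
    uv=np.array(uv,float).reshape(-1,1,2); n=cv2.undistortPoints(uv,c['intrinsics'],c['D']).reshape(-1,2)
    R=cv2.Rodrigues(c['rvec'])[0]; t=c['tvec'].reshape(3); C=-R.T@t
    d=np.c_[n,np.ones(len(n))]
    if z is None:
        i=uv.reshape(-1,2).round().astype(int); D=c['range_z'][i[:,1],i[:,0]]
        return (d*D[:,None]-t)@R
    w=d@R; return C+w*((z-C[2])/w[:,2])[:,None]
def cloud(c):
    v,u=np.mgrid[0:400,0:640]; return world(c,np.c_[u.ravel(),v.ravel()]).reshape(400,640,3)
E
python3 - <<'E'
from h import *
for n in('scene','top','wrist'): shot(n,n+'0')
print(sensors.read_state(), robot.tip_reach)
E
```

```text
pics
{'t': 0.15, 'q': array([-1.33040155e+00,  1.30981527e-01,  1.48904036e+00, -2.56479626e-05,
        1.52300277e+00, -8.53994720e-02]), 'dq': array([-0.00091504, -0.00210751, -0.00415449,  0.00047396,  0.00052417,
       -0.00140367]), 'joint_torque': array([ 4.21135355e-04, -5.60477543e+01, -4.92333913e+01,  7.68065429e-02,
        3.05524562e-02, -6.74166063e-05]), 'tool_pos': array([ 0.19194776, -0.56801911,  0.23182592]), 'orientation': array([-3.09859575e+00, -5.09266829e-01,  2.14169550e-04]), 'force': array([-0.5939695 , -0.23733281,  0.43130288]), 'wrist_torque': array([0.01482878, 0.00155774, 0.02621326]), 'opening': 0.09277756281285121} 0.014
```

View pics/scene0.png

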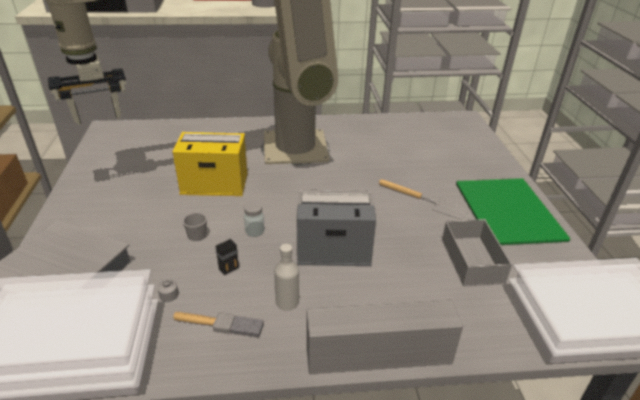

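View pics/top0.png

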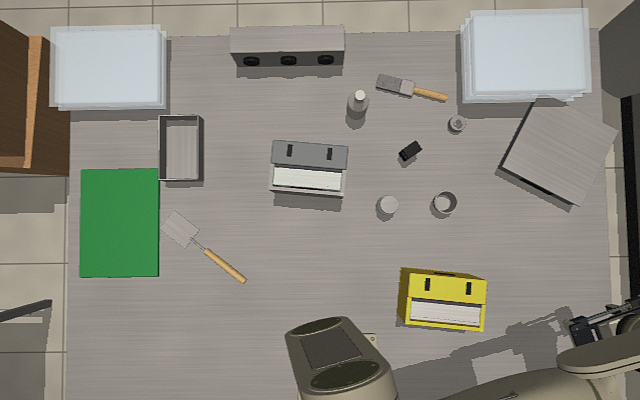

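View pics/wrist0.png

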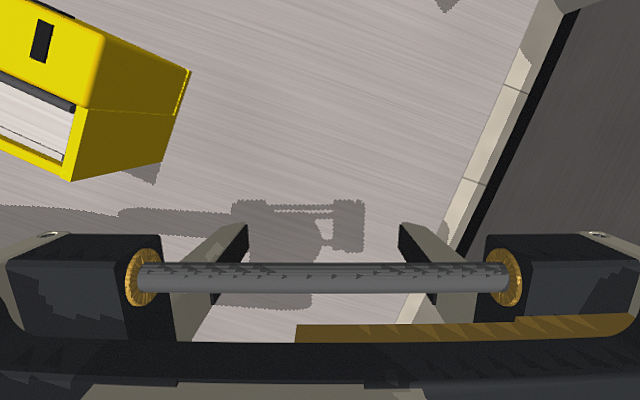

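The top view shows the grey dock around (310,168), with its block on the far (+x) side. The pack is at (410,151), and the yellow look-alike is at (443,300). Next I measure the dock and the pack.

Run:
```python
from h import *
c=load('top0'); P=cloud(c); rgb=c['color'].astype(int); hsv=cv2.cvtColor(c['color'],cv2.COLOR_RGB2HSV)
print('table z',np.median(P[220:260,280:350,2]))
def rect(m,z,name):
    n,l,s,_=cv2.connectedComponentsWithStats(m.astype(np.uint8))
    k=1+np.argmax(s[1:,4]); m=l==k
    cs,_=cv2.findContours(m.astype(np.uint8),0,1)
    pts=cs[0].reshape(-1,2); W=world(c,pts,z)[:,:2]
    Wd=P[m]
    r=cv2.minAreaRect((W*1000).astype(np.float32)); print(name,s[k],r,'depth z',np.percentile(Wd[:,2],[5,50,95]))
    return m
Z=P[...,2]
# pack: roi
roi=np.zeros((400,640),bool); roi[130:175,385:435]=1
m=roi&(Z>0.06)&(Z<0.1); rect(m,0.08,'pack by height')
m=roi&(c['color'].max(2)<75);rect(m&(Z>.07),0.08,'pack dark top')
roi[:]=0; roi[130:205,260:360]=1
rect(roi&(Z>0.135),0.148,'dock all')
v=c['color'].min(2)
rect(roi&(v>215),0.147,'flap white')
rect(roi&(Z>0.1495),0.152,'block')
im=cv2.resize(c['color'][120:220,250:450],None,fx=4,fy=4,interpolation=cv2.INTER_CUBIC); cv2.imwrite('pics/z.png',im[...,::-1])
for n,(u,vv,w) in dict(jar=(388,205,14),cup=(445,202,14),sq=(358,100,14),wt=(457,123,12)).items():
    q=P[vv-w:vv+w,u-w:u+w].reshape(-1,3); q=q[q[:,2]>.03]; print(n,q.min(0).round(3),q.max(0).round(3))
```

```text
table z 0.000892846462938378
pack by height [401 140  21  20 209] ((599.5628051757812, -201.3631134033203), (29.95086669921875, 48.24898910522461), 34.161643981933594) depth z [0.06993698 0.0806311  0.08546085]
pack dark top [402 141  20  18 193] ((599.2568969726562, -202.81739807128906), (29.901514053344727, 45.66156005859375), 32.885799407958984) depth z [0.07562921 0.08086285 0.08612996]
dock all [ 268  140   80   57 3740] ((548.4404907226562, 68.19828796386719), (191.8427276611328, 126.83972930908203), 84.03688049316406) depth z [0.145134   0.15089353 0.15656454]
flap white [313 171   9   1   9] ((539.6393432617188, 45.08689498901367), (19.977161407470703, 5.9291720390319824e-05), 89.10672760009766) depth z [0.14567174 0.1488945  0.15053603]
block [ 270  140   78   35 1896] ((570.1454467773438, 66.77214813232422), (188.8968048095703, 81.9916000366211), 84.24446105957031) depth z [0.15006907 0.15323158 0.15738303]
jar [ 0.431 -0.161  0.03 ] [ 0.482 -0.112  0.094]
cup [ 0.415 -0.325  0.03 ] [0.493 0.023 1.364]
sq [ 0.415 -0.089  0.034] [0.749 0.023 1.364]
wt [ 0.415 -0.358  0.03 ] [0.699 0.023 1.364]
```

View pics/z.png

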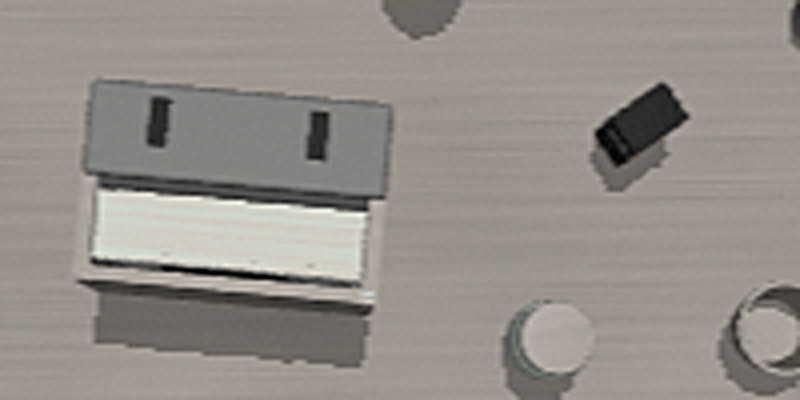

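Run:
```python
from h import *
c=load('wrist0');R=cv2.Rodrigues(c['rvec'])[0];C=-R.T@c['tvec'].ravel()
s=sensors.read_state();T=cv2.Rodrigues(s['orientation'])[0]
print('cam in tool',T.T@(C-s['tool_pos']),'axis in tool',T.T@R[2],'img x in tool',T.T@R[0]); print(c['intrinsics'][0,0])
c=load('top0')
# flap white, fill
v=c['color'].min(2); m=np.zeros((400,640),np.uint8); m[160:200,265:350]=v[160:200,265:350]>210
m=cv2.morphologyEx(m,cv2.MORPH_CLOSE,np.ones((3,3)))
n,l,st,ce=cv2.connectedComponentsWithStats(m);k=1+np.argmax(st[1:,4]);print(st[k])
p=cv2.findContours((l==k).astype(np.uint8),0,1)[0][0].reshape(-1,2)
r=cv2.minAreaRect((world(c,p,.147)[:,:2]*1000).astype(np.float32));print('flap',r)
P=cloud(c)
for n,(u,vv,w) in dict(jar=(388,205,14),cup=(445,202,14),sq=(358,100,16),wt=(457,123,12)).items():
    q=P[vv-w:vv+w,u-w:u+w].reshape(-1,3); q=q[(q[:,2]>.03)&(q[:,2]<.2)]; print(n,q.min(0).round(3),q.max(0).round(3))
```

```text
cam in tool [ 0.06614324 -0.00017884 -0.15192098] axis in tool [-2.38770958e-01  5.24727765e-04  9.71075772e-01] img x in tool [-1.93644695e-04  9.99999808e-01 -5.87971002e-04]
286.0186183704566
[323 172  18   5  21]
flap ((535.107421875, 8.134199142456055), (43.55571746826172, 7.308721542358398), 75.81916809082031)
jar [ 0.431 -0.161  0.03 ] [ 0.482 -0.112  0.094]
cup [ 0.431 -0.325  0.03 ] [ 0.493 -0.263  0.061]
sq [ 0.696 -0.089  0.034] [ 0.749 -0.034  0.176]
wt [ 0.658 -0.358  0.03 ] [ 0.699 -0.317  0.04 ]
```

Emit:
{"method": "play_rows", "body": {
  "series": [
    [[-1,0.035,0.031,0.01,0.04],[-1,0.07,0.063,0.02,0.08],[-1,0.105,0.094,0.02,0.12],[-1,0.14,0.126,0.02,0.16],[-1,0.175,0.157,0.02,0.2],[-1,0.21,0.189,0.02,0.24],[-1,0.245,0.22,0.02,0.258],[-1,0.28,0.252,0.02,0.258]]
  ]
}}

```text
t: 0.95
tool_pos: [0.4731, -0.3148, 0.2524]
orientation: [-3.008, -0.905, 0.0]
force: [1.1, -0.3, 0.2]
opening: 0.0926
```

Emit:
{"method": "play_rows", "body": {
  "series": [
    [[-1,0.035,0.031,0,0],[-1,0.07,0.063,0,0],[-1,0.105,0.094,0,0],[-1,0.127,0.114,0,0],[-1,0.127,0.114,0,0],[-1,0.127,0.114,0,0]]
  ]
}}

```text
t: 1.55
tool_pos: [0.599, -0.202, 0.252]
orientation: [-3.008, -0.906, 0.002]
force: [0.2, -0.6, 0.2]
opening: 0.0929
```

Run:
```python
from h import *
c=shot('wrist','w1'); s=sensors.read_state(); print(s['t'],s['tool_pos'],s['orientation'],s['force'])
```

```text
1.6 [ 0.59851497 -0.20275253  0.25213688] [-3.00834476e+00 -9.04285132e-01  1.74745862e-03] [-1.63360307 -1.3812361  -0.22054593]
```

View pics/w1.png

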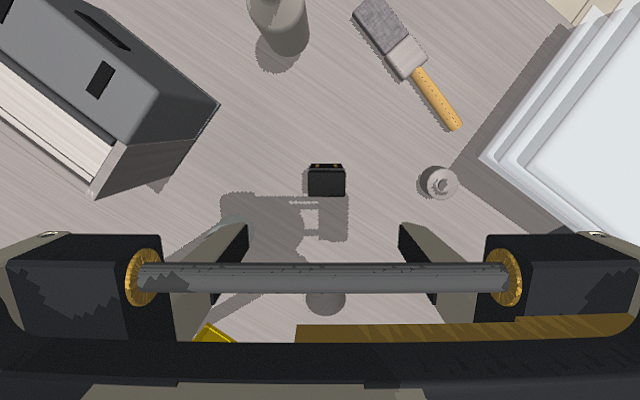

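The pack is in view at about (327,183), square to the jaws. The dock is at the upper left.

Run:
```python
from h import *
c=load('w1');P=cloud(c);Z=P[...,2]
roi=np.zeros((400,640),bool);roi[155:205,298:356]=1
for lo in(.06,.073):
    m=(roi&(Z>lo)&(Z<.09)).astype(np.uint8)
    p=cv2.findContours(m,0,1)[0];p=max(p,key=len).reshape(-1,2)
    print(cv2.boundingRect(p),cv2.minAreaRect((world(c,p,.08)[:,:2]*1000).astype(np.float32)),P[m>0].mean(0))
im=cv2.resize(c['color'][150:210,290:360],None,fx=8,fy=8,interpolation=cv2.INTER_CUBIC); cv2.imwrite('pics/z2.png',im[...,::-1])
```

```text
(307, 169, 38, 28) ((603.2175903320312, -202.7305450439453), (31.67702293395996, 43.08563995361328), 33.533592224121094) [ 0.60323143 -0.20283117  0.07896494]
(307, 170, 38, 27) ((602.7385864257812, -203.0492401123047), (30.523521423339844, 43.08572769165039), 33.52939224243164) [ 0.60241059 -0.20330199  0.07975741]
```

View pics/z2.png

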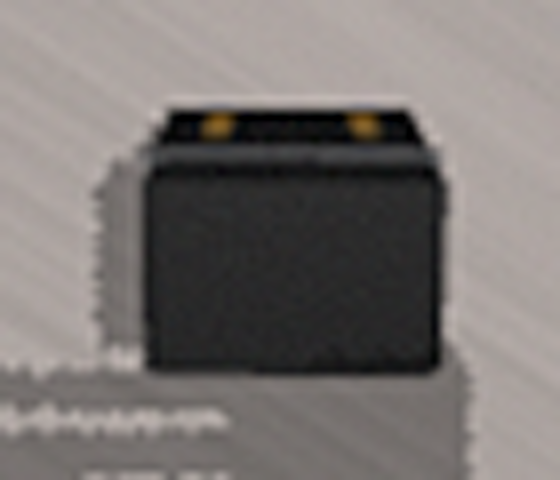

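Run:
```python
from h import *
c=load('w1')
print(world(c,[[308.1,184],[344.6,184],[326.3,171.4],[326.3,195.8],[326.3,183.6]],.08))
s=sensors.read_state();print(s['tool_pos'])
# dock flap in this view
v=c['color'].min(2); 
im=cv2.resize(c['color'][0:220,0:240],None,fx=3,fy=2.7,interpolation=cv2.INTER_CUBIC)[:594]; cv2.imwrite('pics/z3.png',im[...,::-1])
```

```text
[[ 0.59078787 -0.18683792  0.08      ]
 [ 0.61405602 -0.22195077  0.08      ]
 [ 0.61458639 -0.19621573  0.08      ]
 [ 0.59072735 -0.21211793  0.08      ]
 [ 0.60277841 -0.2040855   0.08      ]]
[ 0.59851497 -0.20275253  0.25213688]
```

Emit:
{"method": "play_rows", "body": {
  "series": [
    [[-1,0.004,-0.002,-0.045,0],[-1,0.004,-0.002,-0.09,0],[-1,0.004,-0.002,-0.135,0],[-1,0.004,-0.002,-0.175,0],[-1,0.004,-0.002,-0.197,0],[-1,0.004,-0.002,-0.197,0],[-1,0.004,-0.002,-0.197,0]]
  ],
  "force": 25
}}

```text
t: 2.3
tool_pos: [0.6025, -0.2056, 0.0563]
orientation: [-3.009, -0.902, 0.0]
force: [-0.2, -0.4, 0.2]
opening: 0.0931
```

Emit:
{"method": "play_rows", "body": {
  "series": [
    [[1,0,0,0,0],[1,0,0,0,0],[1,0,0,0,0],[1,0,0,0,0],[1,0,0,0,0],[1,0,0,0,0]]
  ]
}}

```text
t: 2.9
tool_pos: [0.6031, -0.2044, 0.0557]
orientation: [3.009, 0.904, 0.0]
force: [-0.5, 0.5, -0.1]
opening: 0.0498
```

Emit:
{"method": "play_rows", "body": {
  "series": [
    [[1,0,0,0,0],[1,0,0,0,0]]
  ]
}}

```text
t: 3.1
tool_pos: [0.603, -0.2043, 0.0556]
orientation: [-3.008, -0.904, 0.0]
force: [-0.2, 1.1, 0.1]
opening: 0.0439
```

Emit:
{"method": "play_rows", "body": {
  "series": [
    [[1,0,0,0.02,0],[1,0,0,0.06,0],[1,0,0,0.105,0],[1,0,0,0.15,0],[1,-0.01,0.015,0.19,-0.1],[1,-0.035,0.05,0.215,-0.2],[1,-0.06,0.087,0.215,-0.3],[1,-0.085,0.124,0.215,-0.4]]
  ]
}}

```text
t: 3.9
tool_pos: [0.5173, -0.0795, 0.2712]
orientation: [3.129, 0.281, 0.002]
force: [-0.4, 2.1, -3.9]
opening: 0.0435
```

Emit:
{"method": "play_rows", "body": {
  "series": [
    [[1,-0.025,0.037,0,-0.1],[1,-0.05,0.074,0,-0.2],[1,-0.08,0.115,0,-0.289],[1,-0.105,0.15,0,-0.289],[1,-0.112,0.163,0,-0.289],[1,-0.112,0.163,0,-0.289],[1,-0.112,0.163,0,-0.289]]
  ]
}}

```text
t: 4.6
tool_pos: [0.406, 0.0824, 0.2703]
orientation: [3.137, -0.163, -0.0]
force: [-0.7, -0.2, -3.6]
opening: 0.0442
```

Run:
```python
from h import *
c=shot('wrist','w2'); s=sensors.read_state(); print(s['t'],s['tool_pos'],s['orientation'],s['force'],s['opening'])
```

```text
4.65 [0.40623208 0.08203951 0.27032014] [ 3.13672603e+00 -1.65187688e-01 -5.01307940e-04] [-0.37646142 -1.06721758 -2.88729342] 0.04361802436580037
```

View pics/w2.png

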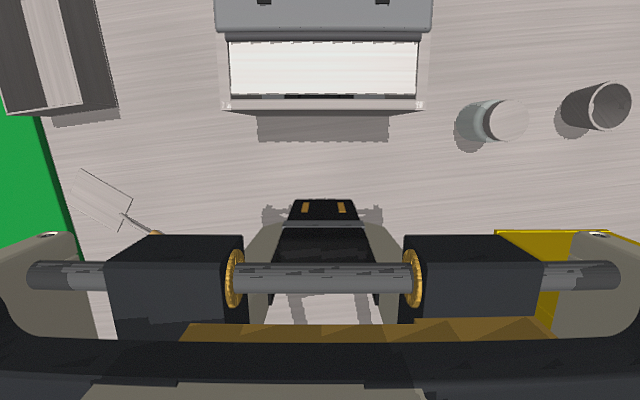

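Flap clearly visible at cols 228–418, rows 40–96. The pack in hand has its top face at rows 226–262.

Run:
```python
from h import *
c=load('w2');P=cloud(c)
v=c['color'].min(2)
m=np.zeros((400,640),np.uint8);m[35:105,215:430]=v[35:105,215:430]>200
m=cv2.morphologyEx(m,cv2.MORPH_OPEN,np.ones((5,5)))
n,l,st,ce=cv2.connectedComponentsWithStats(m);k=1+np.argmax(st[1:,4]);print(st[k], np.median(P[50:85,250:400,2]))
p=cv2.findContours((l==k).astype(np.uint8),0,1)[0][0].reshape(-1,2)
r=cv2.minAreaRect((world(c,p,.147)[:,:2]*1000).astype(np.float32));print('flap',r)
im=cv2.resize(c['color'][0:120,200:440],None,fx=3.3,fy=3.3,interpolation=cv2.INTER_CUBIC); cv2.imwrite('pics/z3.png',im[...,::-1])
im=cv2.resize(c['color'][190:300,240:400],None,fx=5,fy=5,interpolation=cv2.INTER_CUBIC); cv2.imwrite('pics/z4.png',im[...,::-1])
print(P[105,[230,320,410]],P[20,[225,320,425]])
```

```text
[ 229   42  188   52 9332] 0.1470014028914728
flap ((523.3099975585938, 70.63616180419922), (167.86337280273438, 43.354034423828125), 83.99433898925781)
[[ 0.50052525  0.15922129  0.14675645]
 [ 0.49142502  0.07633096  0.14795003]
 [ 0.48306343 -0.00615782  0.14834416]] [[ 0.57025212  0.15008897  0.15175444]
 [ 0.56119495  0.06884474  0.15149537]
 [ 0.55197325 -0.02060073  0.15336754]]
```

View pics/z3.png

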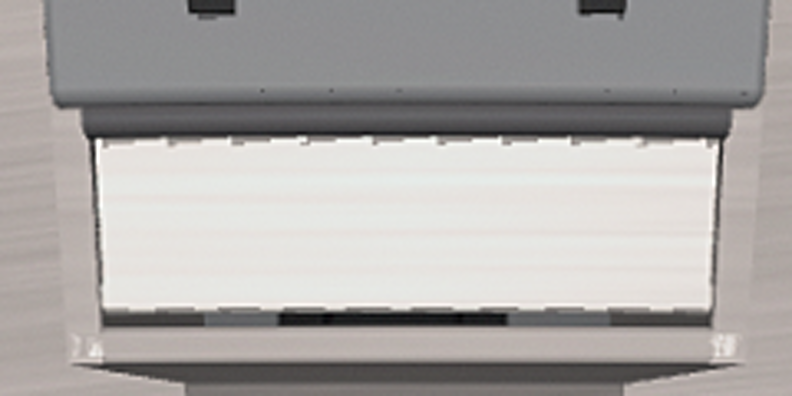

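View pics/z4.png

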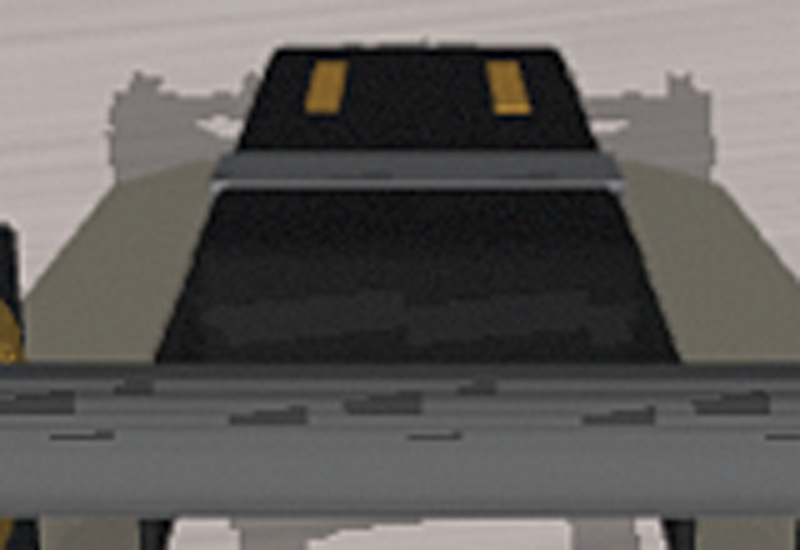

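Run:
```python
from h import *
c=load('w2');s=dict(p=np.array([0.40623208,0.08203951,0.27032014]))
a=np.deg2rad(-6.0);ex=np.array([np.cos(a),np.sin(a)]);ey=np.array([-ex[1],ex[0]])
T=cv2.Rodrigues(np.array([3.13672603,-0.165187688,-0.0005]))[0]; print('tool x yaw',np.degrees(np.arctan2(T[1,0],T[0,0])))
for r in(226.8,227.2,228): 
    w=world(c,[[282.5,r],[364,r]],.2947)[:,:2]-s['p'][:2]; print('pack top edge in dock axes rel tcp',w@ex*1000,w@ey*1000)
w=world(c,[[240+275/5,199.5],[240+560/5,199.5]],.2147)[:,:2]-s['p'][:2]; print('pack bottom edge',w@ex*1000,w@ey*1000)
O=np.array([.5218,.0708])
for col in (262,283.9,353.6,384.5):
    w=world(c,[[col,96.5]],.06)[:,:2]-O; print(col,w@ex*1000,w@ey*1000)
# gap brightness profile
print(c['color'][96:98,222:425:1].mean((0,2)).round().astype(int))
```

```text
tool x yaw -6.029107629055182
pack top edge in dock axes rel tcp [19.85928433 19.85344232] [ 19.78378108 -18.71127164]
pack top edge in dock axes rel tcp [19.65940282 19.65346863] [ 19.79068222 -18.71841505]
pack top edge in dock axes rel tcp [19.25919492 19.25307598] [ 19.80450859 -18.73272664]
pack bottom edge [12.73731752 12.73745558] [ 21.52601918 -21.20236093]
262 [-14.48032429] [73.13723581]
283.9 [-14.58910285] [46.63982648]
353.6 [-14.57914241] [-37.4892651]
384.5 [-14.40135022] [-74.89282703]
[174 176 176 176 176 176 178 187 132  66  60  64  65  64  65  64  65  65
  64  66  64  65  65  65  64  64  65  68  65  66  66  66  67  67  67  67
  68  67  67  68 104 100 100  99  99 100 100 101 101  99 100 100 100 100
 100 100 101 100 100 100 102  96  58  24  28  29  31  29  30  28  31  30
  30  29  35  28  16  18  23  30  32  32  31  31  31  29  31  31  32  32
  32  31  30  30  30  29  31  30  30  29  30  31  29  29  29  29  28  30
  31  31  30  27  28  28  29  24  20  15  27  31  31  28  30  31  30  32
  29  32  30  26  24  53  95 102 100  99  99  98  98  99  98  98  98  98
  98 100  98  97  99  99  99  98  99  98  98  99  97  98  99  98  97  99
  94  73  72  71  72  71  71  71  71  70  70  70  70  69  69  70  68  69
  68  70  70  70  70  69  70  70  70  68  68  68  62 100 164 179 175 174
 174 173 173 174 174]
```

Run:
```python
from h import *
c=load('w2');P=cloud(c)
a=np.deg2rad(-6.0);ex=np.array([np.cos(a),np.sin(a)]);ey=np.array([-ex[1],ex[0]])
p=np.array([0.40623208,0.08203951,0.27032014])
for r in range(196,268,4):
    q=P[r,323]-p; g=c['color'][r,270:380].mean(1); 
    print(r,c['color'][r,323],'x %.1f y %.1f z %.1f'%(q[:2]@ex*1e3,q[:2]@ey*1e3,q[2]*1e3))
```

```text
196 [189 179 177] x -36.8 y 0.2 z -271.3
200 [16 14 18] x 14.3 y 0.6 z -48.0
204 [23 26 29] x 14.1 y 0.6 z -37.6
208 [27 26 28] x 14.3 y 0.6 z -27.0
212 [24 25 26] x 14.4 y 0.6 z -17.9
216 [24 21 23] x 14.1 y 0.6 z -10.7
220 [53 56 56] x 14.3 y 0.6 z -2.4
224 [73 74 77] x 14.2 y 0.6 z 4.2
228 [18 19 19] x 13.8 y 0.6 z 9.4
232 [25 23 23] x 14.2 y 0.6 z 16.3
236 [23 20 21] x 13.9 y 0.7 z 21.1
240 [26 26 27] x 13.0 y 0.7 z 23.9
244 [27 28 29] x 11.2 y 0.7 z 24.5
248 [28 31 30] x 9.1 y 0.7 z 24.3
252 [39 39 40] x 7.2 y 0.7 z 24.8
256 [43 41 41] x 4.8 y 0.7 z 24.2
260 [33 33 33] x 2.7 y 0.7 z 24.2
264 [53 53 54] x 31.5 y 0.8 z 84.9
```

The view through the gap suggests the pocket is at about dock y +4.5 mm. I'll use that only as the first guess and confirm it by feel. Moving above the mouth.

Emit:
{"method": "play_rows", "body": {
  "series": [
    [[1,0.035,-0.002,0,0],[1,0.075,-0.004,0,0],[1,0.105,-0.006,-0.01,0],[1,0.114,-0.0065,-0.03,0],[1,0.114,-0.0065,-0.05,0],[1,0.114,-0.0065,-0.055,0],[1,0.114,-0.0065,-0.055,0]]
  ]
}}

```text
t: 5.35
tool_pos: [0.5195, 0.0751, 0.2142]
orientation: [3.137, -0.167, -0.005]
force: [0.3, 0.3, -3.5]
opening: 0.0438
```

```bash
cat > st.py <<'E'
from h import *
s=sensors.read_state();O=np.array([.5218,.0708]);a=np.deg2rad(-6.0);ex=np.array([np.cos(a),np.sin(a)]);ey=np.array([-ex[1],ex[0]])
d=s['tool_pos'][:2]-O
print('t %.2f'%s['t'],s['tool_pos'].round(4),'dock x %.1f y %.1f'%(d@ex*1e3,d@ey*1e3),'F',s['force'].round(1),'F dock x %.1f y %.1f'%(s['force'][:2]@ex,s['force'][:2]@ey),'M',s['wrist_torque'].round(2),s['opening'].round(4),s['orientation'].round(3))
E
python3 st.py
```

```text
Traceback (most recent call last):
  File "st.py", line 4, in <module>
    print('t %.2f'%s['t'],s['tool_pos'].round(4),'dock x %.1f y %.1f'%(d@ex*1e3,d@ey*1e3),'F',s['force'].round(1),'F dock x %.1f y %.1f'%(s['force'][:2]@ex,s['force'][:2]@ey),'M',s['wrist_torque'].round(2),s['opening'].round(4),s['orientation'].round(3))
                                                                                                                                                                                                              ^^^^^^^^^^^^^^^^^^
AttributeError: 'float' object has no attribute 'round'
```

Position on target. Pushing through the flap.

Emit:
{"method": "play_rows", "body": {
  "series": [
    [[1,0,0,-0.01,0],[1,0,0,-0.02,0],[1,0,0,-0.03,0],[1,0,0,-0.04,0],[1,0,0,-0.04,0]]
  ]
}}

```text
t: 5.85
tool_pos: [0.5185, 0.0761, 0.1733]
orientation: [3.137, -0.165, -0.006]
force: [-3.1, -0.0, -4.7]
opening: 0.0439
```

```bash
sed -i "s/s\['opening'\].round(4)/round(float(s['opening']),4)/" st.py; python3 st.py
```

```text
t 5.85 [0.5185 0.0761 0.1733] dock x -3.9 y 5.0 F [-3.1 -0.  -4.7] F dock x -3.1 y -0.4 M [ 0.12  0.47 -0.  ] 0.0439 [ 3.137 -0.165 -0.006]
```

Emit:
{"method": "play_rows", "body": {
  "series": [
    [[1,0.001,0,-0.012,0],[1,0.001,0,-0.025,0],[1,0.001,0,-0.037,0],[1,0.001,0,-0.049,0],[1,0.001,0,-0.054,0],[1,0.001,0,-0.054,0]]
  ]
}}

```text
t: 6.45
tool_pos: [0.5199, 0.076, 0.12]
orientation: [3.137, -0.165, -0.005]
force: [-1.8, 0.5, -5.1]
opening: 0.0437
```

```bash
python3 st.py
```

```text
t 6.45 [0.5199 0.076  0.12  ] dock x -2.4 y 5.0 F [-1.8  0.5 -5.1] F dock x -1.8 y 0.3 M [0.09 0.33 0.01] 0.0437 [ 3.137 -0.165 -0.005]
```

Emit:
{"method": "play_rows", "body": {
  "series": [
    [[1,0,0,-0.002,0],[1,0,0,-0.004,0],[1,0,0,-0.005,0],[1,0,0,-0.006,0],[1,0,0,-0.006,0]]
  ]
}}

```text
t: 6.95
tool_pos: [0.5212, 0.0761, 0.1158]
orientation: [-3.137, 0.165, -0.001]
force: [-0.5, 0.2, -3.8]
opening: 0.0437
```

```bash
python3 st.py
```

```text
t 6.95 [0.5212 0.0761 0.1158] dock x -1.2 y 5.2 F [-0.5  0.2 -3.8] F dock x -0.5 y 0.1 M [ 0.07  0.22 -0.01] 0.0437 [-3.137e+00  1.650e-01 -1.000e-03]
```

Emit:
{"method": "play_rows", "body": {
  "series": [
    [[1,-0.001,0,-0.001,0],[1,-0.001,0,-0.002,0],[1,-0.001,0,-0.003,0],[1,-0.001,0,-0.003,0]]
  ]
}}

```text
t: 7.35
tool_pos: [0.5199, 0.0761, 0.1124]
orientation: [3.137, -0.165, -0.001]
force: [-1.6, -0.2, -3.2]
opening: 0.0437
```

```bash
python3 st.py
```

```text
t 7.35 [0.5199 0.0761 0.1124] dock x -2.5 y 5.0 F [-1.6 -0.2 -3.2] F dock x -1.6 y -0.4 M [ 0.11  0.26 -0.02] 0.0437 [ 3.137e+00 -1.650e-01 -1.000e-03]
```

No resistance 3 mm below face level, so the pack is entering the pocket. Continuing.

Emit:
{"method": "play_rows", "body": {
  "series": [
    [[1,0,0,-0.002,0],[1,0,0,-0.004,0],[1,0,0,-0.006,0],[1,0,0,-0.008,0],[1,0,0,-0.008,0]]
  ]
}}

```text
t: 7.85
tool_pos: [0.5197, 0.0761, 0.1041]
orientation: [3.137, -0.165, -0.001]
force: [-2.0, -0.3, -5.0]
opening: 0.0434
```

```bash
python3 st.py
```

```text
t 7.85 [0.5197 0.0761 0.1041] dock x -2.6 y 5.0 F [-2.  -0.3 -5. ] F dock x -1.9 y -0.5 M [0.08 0.36 0.02] 0.0434 [ 3.137e+00 -1.650e-01 -1.000e-03]
```

Emit:
{"method": "play_rows", "body": {
  "series": [
    [[1,0,0,-0.002,0],[1,0,0,-0.004,0],[1,0,0,-0.005,0],[1,0,0,-0.006,0],[1,0,0,-0.006,0]]
  ]
}}

```text
t: 8.35
tool_pos: [0.5201, 0.0761, 0.0991]
orientation: [3.137, -0.165, 0.0]
force: [-5.0, -0.8, 2.2]
opening: 0.044
```

```bash
python3 st.py
```

```text
t 8.35 [0.5201 0.0761 0.0991] dock x -2.2 y 5.1 F [-5.  -0.8  2.2] F dock x -4.9 y -1.3 M [-0.15  0.84  0.02] 0.044 [ 3.137 -0.165  0.   ]
```

Pocket floor felt at the right height (underside about 43.5 mm). Releasing and backing up.

Emit:
{"method": "play_rows", "body": {
  "series": [
    [[-0.4,0,0,0,0],[-0.4,0,0,0,0],[-0.4,0,0,0,0],[-0.4,0,0,0,0],[-0.4,0,0,0,0]]
  ]
}}

```text
t: 8.85
tool_pos: [0.5202, 0.076, 0.0987]
orientation: [-3.137, 0.165, -0.0]
force: [-0.4, -0.4, 1.1]
opening: 0.065
```

```bash
python3 st.py
```

```text
t 8.85 [0.5202 0.076  0.0987] dock x -2.1 y 5.0 F [-0.4 -0.4  1.1] F dock x -0.3 y -0.5 M [0.01 0.14 0.07] 0.065 [-3.137  0.165 -0.   ]
```

Emit:
{"method": "play_rows", "body": {
  "series": [
    [[-0.4,0,0,0.01,0],[-0.4,0,0,0.025,0],[-0.4,0,0,0.04,0],[-0.4,0,0,0.053,0],[1,0,0,0.053,0],[1,0,0,0.053,0],[1,0,0,0.053,0],[1,0,0,0.053,0]]
  ]
}}

```text
t: 9.65
tool_pos: [0.5194, 0.076, 0.1507]
orientation: [3.137, -0.165, -0.003]
force: [0.1, 1.6, -0.3]
opening: 0.0379
```

Emit:
{"method": "play_rows", "body": {
  "series": [
    [[1,-0.001,0,0,0],[1,-0.001,0,0,0],[1,-0.001,0,0,0]]
  ]
}}

```text
t: 9.95
tool_pos: [0.5189, 0.0761, 0.1514]
orientation: [3.137, -0.165, -0.001]
force: [-0.1, -1.4, 0.6]
opening: 0.0136
```

```bash
python3 st.py; python3 -c "
from h import *
shot('wrist','w3')"
```

```text
t 9.95 [0.5189 0.0761 0.1514] dock x -3.5 y 4.9 F [-0.1 -1.4  0.6] F dock x 0.1 y -1.4 M [ 0.03 -0.02  0.01] 0.0136 [ 3.137e+00 -1.650e-01 -1.000e-03]
```

View pics/w3.png

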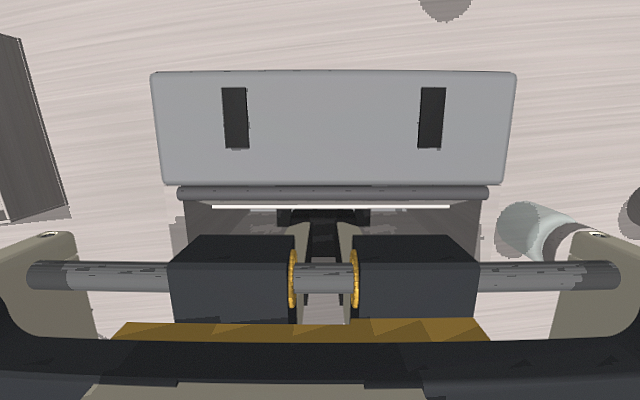

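The flap stands open, leaning on the pack, with the pack's dark top below the fingers (320,220). The fingers are still closing, so I finish that and then press.

Emit:
{"method": "play_rows", "body": {
  "series": [
    [[1,0,0,0,0],[1,0,0,0,0],[1,0,0,-0.004,0],[1,0,0,-0.008,0],[1,0,0,-0.01,0],[1,0,0,-0.01,0]]
  ]
}}

```text
t: 10.6
tool_pos: [0.5186, 0.0761, 0.1409]
orientation: [3.137, -0.165, -0.002]
force: [0.7, 0.2, 0.3]
opening: 0.0004
```

```bash
python3 st.py
```

```text
t 10.60 [0.5186 0.0761 0.1409] dock x -3.7 y 4.9 F [0.7 0.2 0.3] F dock x 0.6 y 0.2 M [ 0.04 -0.01 -0.01] 0.0004 [ 3.137e+00 -1.650e-01 -2.000e-03]
```

Emit:
{"method": "play_rows", "body": {
  "series": [
    [[1,0,0,-0.002,0],[1,0,0,-0.004,0],[1,0,0,-0.006,0],[1,0,0,-0.008,0],[1,0,0,-0.01,0]]
  ]
}}

```text
t: 11.1
tool_pos: [0.5195, 0.0761, 0.132]
orientation: [-3.137, 0.165, -0.002]
force: [1.0, -0.8, 5.2]
opening: 0.0003
```

```bash
python3 st.py
```

```text
t 11.10 [0.5195 0.0761 0.132 ] dock x -2.8 y 5.0 F [ 1.  -0.8  5.2] F dock x 1.1 y -0.7 M [-0.   -0.18  0.03] 0.0003 [-3.137e+00  1.650e-01 -2.000e-03]
```

Emit:
{"method": "play_rows", "body": {
  "series": [
    [[1,0,0,-0.003,0],[1,0,0,-0.006,0],[1,0,0,-0.009,0],[1,0,0,-0.012,0],[1,0,0,-0.015,0],[1,0,0,-0.017,0]]
  ]
}}

```text
t: 11.7
tool_pos: [0.5191, 0.0761, 0.1144]
orientation: [-3.137, 0.165, -0.0]
force: [1.1, 0.2, 5.9]
opening: 0.0006
```

```bash
python3 st.py
```

```text
t 11.70 [0.5191 0.0761 0.1144] dock x -3.2 y 5.0 F [1.1 0.2 5.9] F dock x 1.1 y 0.3 M [-0.02 -0.13 -0.02] 0.0006 [-3.137  0.165 -0.   ]
```

Emit:
{"method": "play_rows", "body": {
  "series": [
    [[1,0,0,-0.001,0],[1,0,0,-0.002,0],[1,0,0,-0.003,0],[1,0,0,-0.004,0],[1,0,0,-0.005,0],[1,0,0,-0.005,0]]
  ]
}}

```text
t: 12.3
tool_pos: [0.5208, 0.0759, 0.1112]
orientation: [-3.137, 0.165, -0.006]
force: [2.5, -1.3, 11.7]
opening: 0.0005
```

```bash
python3 st.py
```

```text
t 12.30 [0.5208 0.0759 0.1112] dock x -1.6 y 5.0 F [ 2.5 -1.3 11.7] F dock x 2.7 y -1.0 M [-0.16 -0.43 -0.02] 0.0005 [-3.137  0.165 -0.006]
```

Emit:
{"method": "play_rows", "body": {
  "series": [
    [[1,-0.001,0,-0.001,0],[1,-0.001,0,-0.002,0],[1,-0.001,0,-0.002,0]]
  ]
}}

```text
t: 12.6
tool_pos: [0.5215, 0.0759, 0.1109]
orientation: [-3.137, 0.165, -0.012]
force: [3.8, -0.3, 16.6]
opening: 0.0
```

```bash
python3 st.py
```

```text
t 12.60 [0.5215 0.0759 0.1109] dock x -0.9 y 5.0 F [ 3.8 -0.3 16.6] F dock x 3.9 y 0.1 M [-0.21 -0.81 -0.  ] 0.0 [-3.137  0.165 -0.012]
```

Emit:
{"method": "play_rows", "body": {
  "series": [
    [[1,-0.001,0,-0.001,0],[1,-0.001,0,-0.002,0],[1,-0.001,0,-0.003,0],[1,-0.001,0,-0.003,0]]
  ]
}}

```text
t: 13.0
tool_pos: [0.5228, 0.0758, 0.1103]
orientation: [-3.137, 0.165, -0.021]
force: [4.7, -2.2, 26.0]
opening: 0.0005
```

```bash
python3 st.py
```

```text
t 13.00 [0.5228 0.0758 0.1103] dock x 0.5 y 5.1 F [ 4.7 -2.2 26. ] F dock x 4.9 y -1.6 M [-0.42 -1.13  0.03] 0.0005 [-3.137  0.165 -0.021]
```

Hard stop: 26 N with almost no further travel. Withdrawing.

Emit:
{"method": "play_rows", "body": {
  "series": [
    [[1,0,0,0.006,0],[1,0,0,0.015,0],[1,0,0,0.03,0],[1,0,0,0.045,0],[1,0,0,0.06,0],[1,0,0,0.09,0],[1,0,0,0.13,0],[1,0,0,0.165,0]]
  ]
}}

```text
t: 13.8
tool_pos: [0.5173, 0.076, 0.2727]
orientation: [-3.137, 0.165, -0.003]
force: [1.2, -0.6, -0.2]
opening: 0.0006
```

Emit:
{"method": "play_rows", "body": {
  "series": [
    [[1,-0.04,0,0,0],[1,-0.08,0,0,0],[1,-0.11,0,0,0],[1,-0.11,0,0,0],[1,-0.11,0,0,0],[1,-0.11,0,0,0]]
  ]
}}

```text
t: 14.4
tool_pos: [0.408, 0.076, 0.2704]
orientation: [-3.137, 0.165, -0.002]
force: [-0.0, 0.2, -0.8]
opening: 0.0006
```

```bash
python3 st.py
python3 - <<'E'
from h import *
c=shot('wrist','w4'); P=cloud(c)
O=np.array([.5218,.0708]);a=np.deg2rad(-6.0);ex=np.array([np.cos(a),np.sin(a)]);ey=np.array([-ex[1],ex[0]])
d=P[...,:2]-O;X=d@ex;Y=d@ey
for x0 in(-16,-8,0,8,16):
    m=(abs(X*1e3-x0)<2)&(abs(Y)<.075)&(P[...,2]>.02); print(x0,m.sum(),np.median(P[...,2][m]).round(4))
shot('top','top4');shot('scene','scene4')
E
```

```text
t 14.40 [0.408  0.076  0.2704] dock x -113.7 y -6.7 F [-0.   0.2 -0.8] F dock x -0.0 y 0.2 M [ 0.03  0.05 -0.01] 0.0006 [-3.137e+00  1.650e-01 -2.000e-03]
-16 815 0.1489
-8 712 0.147
0 801 0.147
8 772 0.147
16 814 0.147
```

View pics/w4.png

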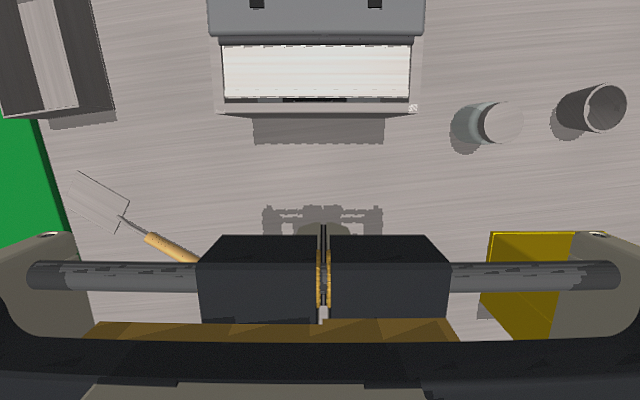

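View pics/scene4.png

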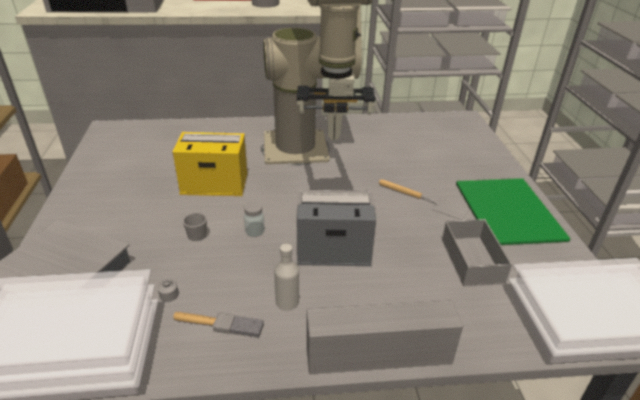

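The flap appears level and shut at (318,72), and the other things look unchanged. One comparison against the earlier view, then I hand in.

Run:
```python
from h import *
O=np.array([.5218,.0708]);a=np.deg2rad(-6.0);ex=np.array([np.cos(a),np.sin(a)]);ey=np.array([-ex[1],ex[0]])
for f in('w2','w4'):
    c=load(f);P=cloud(c);d=P[...,:2]-O;X=d@ex*1e3;Y=d@ey
    print(f,[np.median(P[...,2][(abs(X-x)<2)&(abs(Y)<.075)&(P[...,2]>.02)]).round(4) for x in(-18,-16,-12,0,16)])
A,B=load('scene0')['color'].astype(int),load('scene4')['color'].astype(int)
D=abs(A-B).max(2)>60; D[:170]=0; n,l,s,_=cv2.connectedComponentsWithStats(D.astype(np.uint8)); print([x.tolist() for x in s[1:] if x[4]>8])
robot.close_job()
```

```text
w2 [np.float64(0.149), np.float64(0.1489), np.float64(0.1468), np.float64(0.1469), np.float64(0.1469)]
w4 [np.float64(0.1485), np.float64(0.1489), np.float64(0.1471), np.float64(0.147), np.float64(0.147)]
[[216, 239, 23, 36, 612]]
the job is handed in; nothing more can be done
```

The battery pack is home in the charging dock with the flap shut over it, and the job was handed in after about 14.5 s of the 62 s.

- **Finding the pocket:** I pushed the pack through the flap, using a glimpse of the cradle through the gap beside the flap (about +4.5 mm along dock y) as the first guess. The pack went into the pocket at about +5 mm on the first try, with almost no resistance at face level. It touched the pocket floor with its underside at about 43.5 mm (44 mm expected).
- **Pressing home:** I let go, closed the fingers and pressed on the pack's top. The cradle gave way under about 6 N measured and then stopped hard. The fingertips ended at about 96.5 mm (96 mm expected). The highest push I read was 26 N, but force was only read at the end of each move.
- **Sideways drift:** During that last push the closed fingers drifted about 3.5 mm sideways under load.
- **Last checks:** The flap lies level at 147 mm, with the same height profile as before the insertion. In the scene camera, below the strip where the arm moves (pixel row 170), the only change is the missing pack. I checked the rest of that view by eye. The hand is clear of everything.

One reading is off: near the flap's free edge the height comes out as 149 mm, but it read the same before the insertion.

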